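# Move the wax pot off the heat and check it with the infrared thermometer

## Task

The wax in the small pot has set: slide the pot across the warming plate, without lifting it, from the red heating ring onto the white resting ring, centre it there and let go of it. Then draw the infrared thermometer out of its stand, carry it over the bottles without disturbing them, and hold it upright over the pot, lens down, centred, about 3 cm above the rim and touching nothing, with its display square to the front edge of the plate. Finish while still holding it there, so that I can take the reading.

Things in the scene. Friction and masses are not known exactly. Their poses are not given: they have to be found in the camera images.
- plate: fixed warming plate, a black glass top on a white tray, 165 mm (x) by 300 mm (y), glass surface 12 mm above the counter. Origin: centre of its underside, on the counter. Its -x edge, towards the robot, is its front, with the grey touch marks. Yaw up to 0.08 rad
- heat_ring: red ring, 124 mm across, with a small cross at its centre, printed on the glass: the heating place, where the pot stands at the start. Origin: its centre, on the glass. It may be the left or the right one of the two
- rest_ring: white ring, 124 mm across, with a small cross at its centre, printed on the glass: the resting place, where the pot must go. Origin: its centre, on the glass. The ring centres lie 142 mm apart along the plate's y axis
- pot: loose open aluminium wax pot, 72 mm high, 100 mm across the foot, 109 mm over the rim, 0.5 kg, two thirds full of set pink wax. Origin: centre of its underside, z up. Its black stub handle, 18 mm wide, 14 mm high, runs along the pot's -y axis, 70 to 136 mm from the pot's axis, mid height 50 mm above its underside, and points to the right (-y) within 0.4 rad. Slides by friction
- pot_handle (a point): point in the middle of the black handle, 105 mm from the pot's axis, 50 mm above its underside; axes are those of the pot (the handle runs along y)
- pot_rim (a point): centre of the pot's rim, 72 mm above its underside
- thermometer: loose infrared thermometer, a white stick of 30 mm (its x) by 22 mm (its y) section with a teal band, 126 mm long, 70 g, standing lens down in its stand. Origin: the lens, centre of its lower end; z runs up the stick to the top at 126 mm. The lowest 22 mm are a grey round nose of 21 mm diameter. Display and a round teal button are on its -x face
- grip (a point): place to grip the thermometer: on its axis, 98 mm above the lens; axes are those of the thermometer. Grip across the 22 mm (its y)
- stand: fixed grey stand of the thermometer: round foot of 82 mm diameter, 12 mm high, with an upright rectangular sleeve, 43 by 35 mm outside, its top 50 mm above the counter; the thermometer stands in it on the foot, 38 mm deep, with about 2.5 mm play all round. Origin: centre of its underside. Its x, y axes are those of the standing thermometer; yaw up to 0.6 rad
- tonic_a: bystander, loose: white bottle with a white and red label and white cap, 44 mm diameter, 146 mm tall, standing between stand and plate. Origin: centre of its underside
- oil_dropper_a: bystander, loose: amber dropper bottle with black rubber teat, 34 mm diameter, 102 mm tall, standing between stand and plate. Origin: centre of its underside
- cream_pot_b: bystander, loose: pale green cream pot with an orange lid, 60 mm diameter, 38 mm tall, standing between stand and plate near the counter's front. Origin: centre of its underside
Not all that is in view belongs to the job. What is shaped like the stand but pink is not meant.

How it is judged:
By the outcome, as a careful person would: the job done as asked, in the order asked, and still so for the second after the job is handed in, while the arm keeps its last pose, push and grip.
It also fails if it takes over 64 s, if anything falls off the work surface, if the arm or the gripper's body presses on something with over 40 N, if the wrist force passes 120 N, or if a joint passes its speed limit or range.

## Robot

A 7-joint arm with a two-finger parallel gripper is mounted at the origin on a cart in front of the work surface, level with it; the furniture and walls round the work are solid. World frame = base frame: x ahead of the robot, y to its left, z up, the work surface at z = 0. Lengths are in m, angles in rad, forces in N, time in s.
With the tool pointing down it reaches from about 0.425 to 0.95 m from the base axis. Payload 16.7 kg.
Tool frame: the origin (TCP) lies midway between the tips of the shut fingers; the grasp point (between the pads) lies 19 mm behind it; z points along the fingers, y is the line along which they close (so a half turn about z gives the same grasp; the last joint's range is limited). The gripper opens to 94 mm and grips with 3 to 60 N. Pads are 16 mm wide; open, the fingers measure 119 mm over their backs; the gripper's body (75 mm by 177 mm) begins 78 mm behind the grasp point.
Start: joints at [1.194, 0.426, 0.074, 1.606, -0.034, 1.111, -0.067], TCP at [0.152, -0.658, 0.205] pointing down, gripper open.
Joint ranges: [-2.85, 2.85], [-0.5, 2.14], [-1.23, 1.37], [0.21, 2.46], [-1.02, 4.16], [0.16, 2.05], [-2.73, 2.73]. Speed limits (rad/s): [1.89, 1.89, 2.39, 2.39, 3.01, 3.01, 3.01].

## Interface

Orientations are given as [roll, pitch, yaw] about the fixed x, y, z axes, in that order (R = Rz(yaw) Ry(pitch) Rx(roll)).
In Python, from plant import arm, vision, workorder gives the robot as it stands.
- The arm moves only by the shell command python3 -m handwheel 'ROWS' [OPENING] [FORCE]. ROWS is JSON, a list of rows, each a list of 4 numbers: the shift along the world's x, y, z in units of 25 mm (1.0 is 25 mm), then the turn about the world's z in rad. A call has 1 to 10 rows; each row shifts and turns the commanded pose from where the row before left it; what a row does not reach is not made up. A row lasts 1/8 s, in which the tool goes at most 62.5 mm and 10.7 degrees, less where a joint would pass 70% of its speed; a pose out of reach is approached as far as the arm can. A call is refused whole if a number of a shift passes 1 or a number of a turn 0.188, either way. A call with a gripper value outside its range is refused whole. OPENING is the finger opening in mm, from 0 to 94, set as the call begins (- or left out, the last holds). The fingers move at their own pace and stop on an object; FORCE is the grip in N (left out, the last holds). Time passes only in rows, so rows that do not move let the fingers close. It gives the time, the measured TCP pose, the force, the opening and the grip force at its end, in the units of the state.
- arm.state(): the state, without advancing time (a new reading comes with each control period).
- vision.capture(name): name is "scene" or "top" or "wrist"; returns the picture (400x640x3 uint8, red, green, blue); there is no depth.
- vision.camera_params(name): a dict with "mtx" (3x3 intrinsics, pixels), "cam_to_world" (4x4, takes a point from camera to world coordinates). Camera axes: x right, y down, z forward; pixel columns grow to the right and rows downward; lengths in m; the calibration is good to about 2 mm. The wrist camera is an equidistant fisheye: a pixel r from the principal point sees the ray r / f radians off the axis. A picture is of the moment at which its call begins: read the wrist's pose just before it. camera_params takes no time and is no camera call; for the wrist camera it gives the pose at the moment of the call.
- workorder.finish_job(): hands the job in; it is judged then, once.
The state is a dict: "clock": time; "joint_pos": joint angles; "joint_vel": joint speeds; "tau": joint torques, N m; "tool_pos": TCP position; "ee_rot": TCP orientation; "wrist_force": force on the tool from outside, world axes, zero at the start; "wrist_torque": the same for the moment, N m; "grip_width": finger opening in m; "gripper_force": force on a finger pad.
Only numpy, scipy, OpenCV 4.12 (cv2) and the standard library are available. Lean on these libraries where they do the work, as an engineer would, in place of code of your own. Each camera call takes 0.05 s, during which the arm holds its last target. There are 200 camera calls.

## Working session

There is one attempt and no reset: what is moved stays moved. The work goes in short steps, Python scripts to look and compute and a shell command to move; the robot and the scene stay as the last step left them, time stands still between calls to the robot, and variables do not carry over. Pictures are saved under pics/ and viewed, at most 10 in all, crops included, and the job is handed in when it is done.

```bash
mkdir -p pics; cat > h.py <<'E'
import numpy as np,cv2
from plant import arm,vision,workorder
def cap(n,f=None):
    im=vision.capture(n)
    if f: cv2.imwrite(f'pics/{f}.png',cv2.cvtColor(np.asarray(im),cv2.COLOR_RGB2BGR))
    return np.asarray(im)
def ray(n,u,v):
    p=vision.camera_params(n);K=np.array(p['mtx']);T=np.array(p['cam_to_world'])
    x=(u-K[0,2])/K[0,0];y=(v-K[1,2])/K[1,1]
    if n=='wrist':
        r=np.hypot(x,y);d=np.array([x/r*np.sin(r),y/r*np.sin(r),np.cos(r)]) if r>0 else np.array([0,0,1.])
    else: d=np.array([x,y,1.])
    return T[:3,3],T[:3,:3]@d
def onz(n,u,v,z):
    o,d=ray(n,u,v);return o+d*(z-o[2])/d[2]
E
python3 - <<'E'
from h import *
for n in('scene','top'):
    cap(n,n+'0');p=vision.camera_params(n);print(np.round(p['mtx'],1).tolist(),np.round(p['cam_to_world'],3).tolist())
s=arm.state();print(s)
E
```

```text
[[412.2, 0.0, 319.0], [0.0, 412.2, 190.1], [0.0, 0.0, 1.0]] [[0.818, -0.354, 0.453, 0.05], [-0.575, -0.492, 0.654, -0.528], [-0.009, -0.795, -0.606, 0.615], [0.0, 0.0, 0.0, 1.0]]
[[508.8, 0.0, 316.6], [0.0, 508.8, 202.3], [0.0, 0.0, 1.0]] [[-0.026, -0.991, 0.13, 0.296], [-1.0, 0.026, -0.001, 0.027], [-0.002, -0.13, -0.992, 1.264], [0.0, 0.0, 0.0, 1.0]]
{'clock': 0.1, 'joint_pos': array([ 1.1934605 ,  0.42664287,  0.07387158,  1.6064994 , -0.03407872,
        1.11077857, -0.06708191]), 'joint_vel': array([ 0.00082517, -0.00152978,  0.00184687, -0.00210875,  0.0007941 ,
       -0.00011933, -0.00075945]), 'tau': array([ 8.61895649e-03, -9.37454438e+01,  3.67726251e+00, -4.55047774e+01,
       -4.86401841e-02,  1.66130683e-02,  5.00781812e-05]), 'tool_pos': array([ 0.15233775, -0.65721292,  0.20488317]), 'ee_rot': array([-3.14052850e+00,  9.91259010e-05,  2.27816219e-01]), 'wrist_force': array([-0.16882311, -0.57571265,  0.78110239]), 'wrist_torque': array([ 0.0305319 , -0.02228096,  0.022219  ]), 'gripper_force': 0.0, 'grip_width': 0.09378811446309886}
```

View pics/scene0.png

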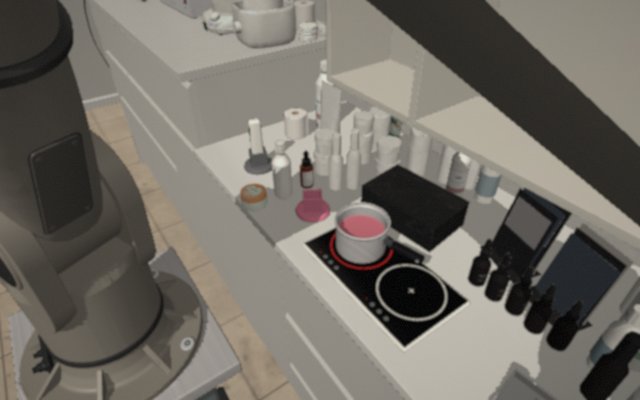

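View pics/top0.png

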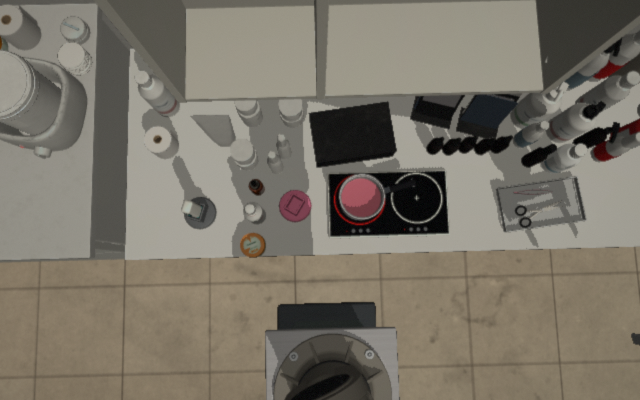

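The scene view shows the pot on the left (red) ring with its handle at about (410,250) and the white ring at (411,291). In the top view the pot is at (360,197), the white ring cross at (416,198), the stand with the thermometer at (199,212) and the pink decoy at (295,206). Next I'll measure them.

```bash
python3 - <<'E'
from h import *
T=cv2.imread('pics/top0.png');S=cv2.imread('pics/scene0.png')
a=cv2.resize(T[160:245,320:455],None,fx=5.5,fy=5.5,interpolation=cv2.INTER_CUBIC)[:290*2]
b=cv2.resize(T[185:255,165:285],None,fx=3.3,fy=3.3,interpolation=cv2.INTER_CUBIC)
c=cv2.resize(S[105:220,230:345],None,fx=3.3,fy=3.3,interpolation=cv2.INTER_CUBIC)
cv2.imwrite('pics/a.png',a)
w=np.zeros((400,800,3),np.uint8);w[:b.shape[0],:b.shape[1]]=b;w[:c.shape[0],400:400+c.shape[1]]=c[:, :400];cv2.imwrite('pics/b.png',w)
def blobs(im,f,lo):
    m=f(im.astype(int)).astype(np.uint8);n,l,st,ce=cv2.connectedComponentsWithStats(m)
    return [(st[i].tolist(),ce[i].round(1).tolist()) for i in range(1,n) if st[i][4]>lo]
wax=lambda i:(i[...,2]>120)&(i[...,2]-i[...,1]>50)&(i[...,0]>70)
red=lambda i:(i[...,2]>110)&(i[...,0]<70)&(i[...,1]<70)
print('wax',blobs(T,wax,60),blobs(S,wax,60))
print('red',blobs(T,red,20),blobs(S,red,20))
# white ring in top
sub=T[168:236,330:448];m=(sub.min(2)>130).astype(np.uint8);n,l,st,ce=cv2.connectedComponentsWithStats(m)
for i in range(1,n):
    if st[i][4]>3: print(st[i],ce[i]+[330,168])
# plate glass dark min rect
g=(T.max(2)<70).astype(np.uint8);g[:168]=0;g[240:]=0;g[:,:322]=0;g[:,455:]=0
c=np.vstack([c for c in cv2.findContours(g,0,2)[0] if cv2.contourArea(c)>100]);print('rect',cv2.boxPoints(cv2.minAreaRect(c)),)
for p in cv2.boxPoints(cv2.minAreaRect(c)): print(onz('top',*p,.012))
E
```

```text
wax [([342, 179, 34, 28, 757], [358.0, 192.4]), ([285, 193, 26, 26, 168], [302.3, 206.8]), ([290, 199, 11, 12, 65], [294.6, 204.5])] [([297, 191, 32, 30, 644], [313.1, 207.5]), ([342, 215, 43, 23, 711], [362.4, 225.9])]
red [([345, 198, 32, 17, 98], [358.4, 207.0])] [([330, 234, 31, 35, 71], [340.5, 254.9]), ([365, 250, 27, 19, 56], [380.5, 261.6])]
[114   0   4  38  64] [446.5      182.359375]
[84  5  5  1  5] [416. 173.]
[23  7  4  2  5] [354.6 175.6]
[111  27   1   8   8] [441.  198.5]
[60 67  4  1  4] [391.5 235. ]
[67 66 51  2 70] [426.25714286 234.72857143]
rect [[327.8824  173.5294 ]
 [445.7744  170.42699]
 [447.40625 232.43666]
 [329.51422 235.53908]]
[ 0.53208943 -0.0042406   0.012     ]
[ 0.53209375 -0.29919885  0.012     ]
[ 0.37696811 -0.29401324  0.012     ]
[ 0.37700387 -0.00373354  0.012     ]
```

View pics/a.png

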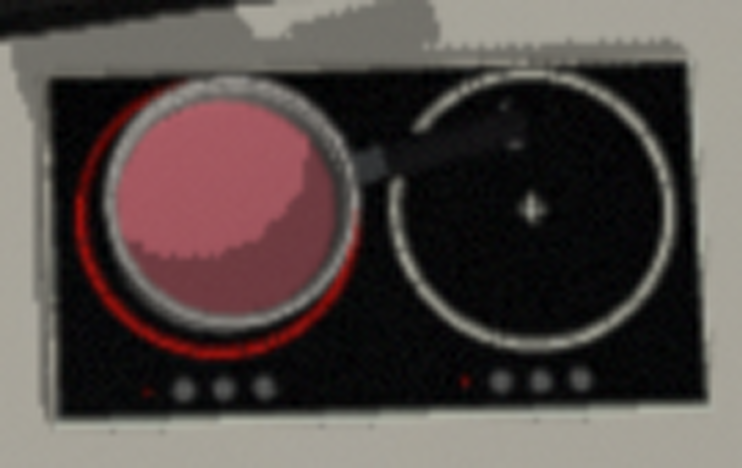

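View pics/b.png

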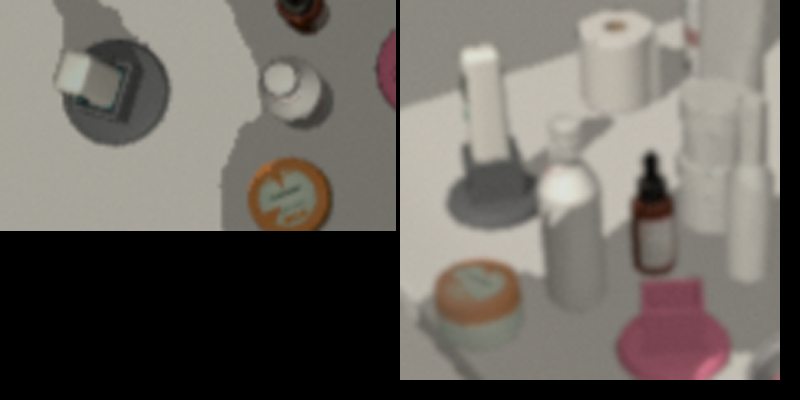

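The crop shows the rim ellipse centred at crop (231,203), the white ring and cross at (532,209), and the handle running from (370,165) to (520,128). In the second crop the foot circle is at (116,92), the thermometer top at about (76,75), and the sleeve is turned by about -0.3 rad. Next come the pot numbers.

```bash
python3 - <<'E'
from h import *
A=lambda u,v:((u+.5)/5.5-.5+320,(v+.5)/5.5-.5+160)
B=lambda u,v:((u+.5)/3.3-.5+165,(v+.5)/3.3-.5+185)
C=lambda u,v:((u-400+.5)/3.3-.5+230,(v+.5)/3.3-.5+105)
r=onz('top',*A(231.5,203.5),.084);print('rim',r,[onz('top',*A(u,v),.084).round(4) for u,v in((104,203),(359,203),(231,76),(231,331))])
w=onz('top',*A(533,209.5),.012);print('white',w,onz('top',*A(532,208),.012), 'scenecross',onz('scene',411,291,.012))
h1=onz('top',*A(375,167),.069);h2=onz('top',*A(520,128),.069);print('handle',h1,h2,'len',np.linalg.norm(h2-r),'len1',np.linalg.norm((h1-r)[:2]))
d=(h2-h1);print('yaw',np.arctan2(d[0],-d[1]), 'from rim',np.arctan2((h2-r)[0],-(h2-r)[1]))
print('grey dots',onz('top',*A(184,389),.012),onz('top',*A(581,379),.012))
g0,g1=onz('top',*A(184,389),.012),onz('top',*A(581,379),.012);print('plateyaw',np.arctan2((g1-g0)[0],-(g1-g0)[1]))
print('stand foot',onz('top',*B(116,92),.008),'therm top',onz('top',*B(76,75),.126+.012),onz('scene',*C(481,55),.138))
print('tonic cap',onz('top',*B(281,80),.146),'cream',onz('top',*B(289,199),.038),'oil',onz('top',*B(300,5),.1))
E
```

```text
rim [ 0.46154246 -0.07995987  0.084     ] [array([ 0.4632, -0.0257,  0.084 ]), array([ 0.4603, -0.1342,  0.084 ]), array([ 0.5167, -0.0818,  0.084 ]), array([ 0.4071, -0.0777,  0.084 ])]
white [ 0.46528101 -0.22247789  0.012     ] [ 0.46597636 -0.22206206  0.012     ] scenecross [ 0.46210925 -0.22383857  0.012     ]
handle [ 0.47791101 -0.14387493  0.069     ] [ 0.49329987 -0.20733148  0.069     ] len 0.13212516229469606 len1 0.06597775547001933
yaw 0.23791722427998743 from rim 0.24434686277996534
grey dots [ 0.38832896 -0.06206489  0.012     ] [ 0.38810826 -0.23999368  0.012     ]
plateyaw -0.0012403628723635142
stand foot [0.44292291 0.31663085 0.008     ] therm top [0.44000659 0.31376425 0.138     ] [0.4368954  0.30650846 0.138     ]
tonic cap [0.43195116 0.17418621 0.146     ] cream [0.35760399 0.18335287 0.038     ] oil [0.49023006 0.16639894 0.1       ]
```

```bash
python3 -m handwheel '[[0.67,0.95,0,0.079],[0.67,0.95,0,0.079],[0.67,0.95,0,0.079],[0.67,0.95,0,0.079],[0.67,0.95,0,0.079],[0.67,0.95,0,0.079],[0.67,0.95,0,0.079],[0.67,0.95,0,0.079],[0.67,0.95,0,0.079],[0.67,0.95,0,0.079]]' 60 20
```

```text
clock: 1.35
tool_pos: [0.321, -0.4184, 0.2055]
ee_rot: [3.141, 0.0, 1.023]
wrist_force: [-0.3, 0.3, -0.5]
grip_width: 0.0598
gripper_force: 0.0
```

```bash
python3 -m handwheel '[[0.66,0.95,0,0.079],[0.66,0.95,0,0.079],[0.66,0.95,0,0.079],[0.66,0.95,0,0.079],[0.66,0.95,0,0.079],[0.66,0.95,0,0.079],[0.66,0.95,0,0.079],[0.66,0.95,0,0.079],[0.66,0.93,0,0.079],[0.66,0.90,0,0.079]]'
python3 - <<'E'
from h import *
cap('wrist','w1');s=arm.state();print(s['joint_pos'].round(2),s['tool_pos'],s['ee_rot']);p=vision.camera_params('wrist');print(p)
E
```

```text
clock: 2.6
tool_pos: [0.486, -0.1827, 0.2055]
ee_rot: [3.142, -0.0, 1.813]
wrist_force: [0.0, 0.3, -0.3]
grip_width: 0.0602
gripper_force: 0.0
[ 0.66  0.21 -0.49  1.93  0.11  1.03  0.37] [ 0.48801909 -0.17948949  0.20563606] [ 3.14017127e+00 -8.51489225e-04  1.82048150e+00]
{'mtx': array([[309.70691629,   0.        , 313.36229229],
       [  0.        , 309.70691629, 202.76920255],
       [  0.        ,   0.        ,   1.        ]]), 'cam_to_world': array([[ 0.96918842,  0.23637368,  0.06929138,  0.46809186],
       [ 0.24630698, -0.93295113, -0.26255486, -0.10153595],
       [ 0.00258441,  0.27153208, -0.96242592,  0.38363572],
       [ 0.        ,  0.        ,  0.        ,  1.        ]])}
```

View pics/w1.png

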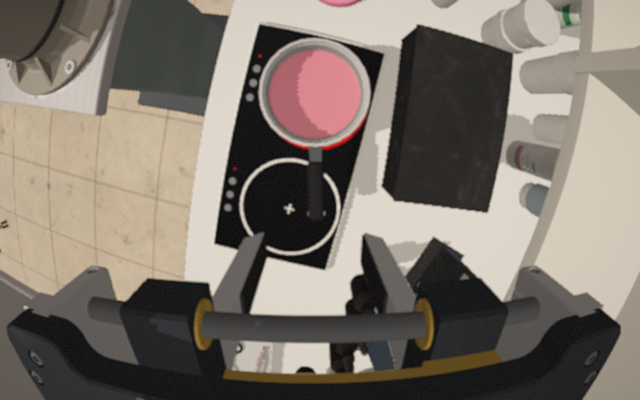

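The wrist picture shows the handle running from (316,155) to (317,215), midway between the fingers, the rest cross at (290,209) and the rim centre near (315,93). I'll descend to handle height with TCP z 0.043, a drop of 0.162 m or 6.5 units.

```bash
python3 - <<'E'
from h import *
for n,u,v,z in(('h1',316,155,.069),('h2',317,215,.069),('cross',290,209,.012),('rimL',258.5,93,.084),('rimR',371,93,.084),('rimT',315,38,.084),('rimB',315,150,.084)): print(n,onz('wrist',u,v,z).round(4))
E
python3 -m handwheel '[[0,0,-0.7,0],[0,0,-0.8,0],[0,0,-0.8,0],[0,0,-0.8,0],[0,0,-0.8,0],[0,0,-0.8,0],[0,0,-0.8,0],[0,0,-0.5,0],[0,0,-0.4,0],[0,0,0,0]]'
```

```text
h1 [ 0.4809 -0.1377  0.069 ]
h2 [ 0.4979 -0.1996  0.069 ]
cross [ 0.4684 -0.218   0.012 ]
rimL [ 0.4117 -0.0901  0.084 ]
rimR [ 0.5164 -0.0634  0.084 ]
rimT [ 0.451  -0.0246  0.084 ]
rimB [ 0.4781 -0.1314  0.084 ]
clock: 3.9
tool_pos: [0.4846, -0.1842, 0.0449]
ee_rot: [-3.141, -0.001, 1.808]
wrist_force: [0.4, -0.7, -1.1]
grip_width: 0.0598
gripper_force: 0.0
```

```bash
python3 -m handwheel '[[0,0,0,0],[0,0,0,0],[0,0,0,0],[0,0,0,0],[0,0,0,0],[0,0,0,0]]' 0 15
python3 - <<'E'
from h import *
print(arm.state()['wrist_force'],arm.state()['tool_pos'])
E
```

```text
clock: 4.65
tool_pos: [0.4852, -0.1843, 0.0456]
ee_rot: [3.141, 0.0, 1.808]
wrist_force: [1.2, -0.0, 2.6]
grip_width: 0.0179
gripper_force: 15.0
[ 1.20033377 -0.02006739  2.61365483] [ 0.48520639 -0.18433683  0.04563649]
```

Held at 17.9 mm. Next I'll slide by (+0.004, -0.142), which is 5.7 units in -y and 0.16 in x.

```bash
python3 -m handwheel '[[0.02,-0.5,0,0],[0.02,-0.6,0,0],[0.02,-0.6,0,0],[0.02,-0.6,0,0],[0.02,-0.6,0,0],[0.02,-0.6,0,0],[0.02,-0.6,0,0],[0.02,-0.6,0,0],[0,-0.6,0,0],[0,-0.38,0,0]]'
python3 -m handwheel '[[0,0,0,0],[0,0,0,0]]'
python3 - <<'E'
from h import *
im=cap('top','t2');S=cap('scene','s2')
cv2.imwrite('pics/a2.png',cv2.resize(im[160:245,320:455],None,fx=5.5,fy=5.5,interpolation=cv2.INTER_CUBIC)[...,::-1])
E
```

```text
clock: 5.9
tool_pos: [0.4888, -0.3274, 0.0454]
ee_rot: [-3.141, 0.0, 1.807]
wrist_force: [0.1, 3.3, 1.5]
grip_width: 0.0179
gripper_force: 15.0
clock: 6.15
tool_pos: [0.4891, -0.3268, 0.0457]
ee_rot: [3.141, 0.001, 1.808]
wrist_force: [-0.0, -3.4, 1.6]
grip_width: 0.0178
gripper_force: 15.0
```

View pics/a2.png

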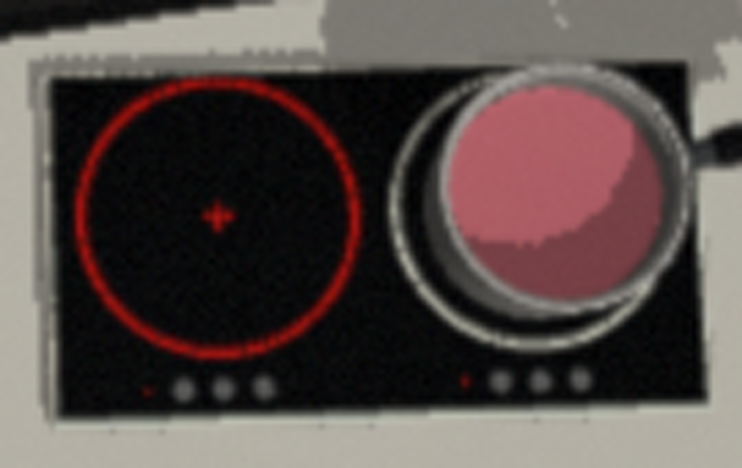

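The pot now has its rim centred at crop (567,188). The heat cross at (218,216) is fully visible.

```bash
python3 - <<'E'
from h import *
A=lambda u,v:((u+.5)/5.5-.5+320,(v+.5)/5.5-.5+160)
print('rim',onz('top',*A(567.5,188.5),.084),'white',onz('top',*A(532.5,208.5),.012),'red',onz('top',*A(218,216),.012))
# scene check: wax in both, triangulate & rim by wax blob before/after
wax=lambda i:((i[...,2]>100)&(i[...,2]-i[...,1]>40)&(i[...,0]>60))
def ell(f,n):
    i=cv2.imread(f).astype(int);m=wax(i).astype(np.uint8)
    cs=[c for c in cv2.findContours(m,0,1)[0] if cv2.contourArea(c)>250]
    for c in cs:
        e=cv2.fitEllipse(cv2.convexHull(c));print(n,np.round(e[0],1),np.round(e[1],1),onz(n,*e[0],.06).round(4))
for f,n in(('top0','top'),('t2','top'),('scene0','scene'),('s2','scene')): ell(f'pics/{f}.png',n)
E
```

```text
rim [ 0.46418495 -0.22326949  0.084     ] white [ 0.46574257 -0.22227589  0.012     ] red [ 0.4661025 -0.0801943  0.012    ]
top [294.8 205.2] [30.  30.9] [0.4485 0.078  0.06  ]
top [360.4 197. ] [37.7 38.9] [ 0.464  -0.0791  0.06  ]
top [294.9 205.3] [30.4 30.9] [0.4481 0.0779 0.06  ]
top [420.4 194.3] [36.6 39.6] [ 0.4667 -0.2226  0.06  ]
scene [362.1 225.9] [21.9 43.8] [ 0.4664 -0.076   0.06  ]
scene [312.9 205.3] [33.6 34.6] [0.4232 0.0345 0.06  ]
scene [415.4 270.3] [29.  52.5] [ 0.4683 -0.2199  0.06  ]
scene [312.8 205.5] [34.  34.4] [0.4229 0.0341 0.06  ]
```

The pot is centred within about 1.5 mm. I'll release it and rise.

```bash
python3 -m handwheel '[[0,0,0,0],[0,0,0,0],[0,0,0,0],[0,0,0.4,0],[0,0,1,0],[0,0,1,0],[0,0,1,0],[0,0,1,0],[0,0,1,0],[0,0,1,0]]' 60
```

```text
clock: 7.5
tool_pos: [0.4889, -0.3261, 0.2071]
ee_rot: [3.141, 0.0, 1.808]
wrist_force: [0.6, -0.1, -0.3]
grip_width: 0.06
gripper_force: 0.0
```

```bash
python3 -m handwheel '[[-0.07,0.6,0.2,0.03],[-0.07,0.95,0.2,0.04],[-0.07,0.95,0.2,0.04],[-0.07,0.95,0.2,0.04],[-0.07,0.95,0.2,0.04],[-0.07,0.95,0.2,0.04],[-0.07,0.95,0.2,0.04],[-0.07,0.95,0.2,0.04],[-0.07,0.95,0.2,0.04],[-0.07,0.95,0,0.04]]' 50
python3 -m handwheel '[[-0.07,0.95,0,0.04],[-0.07,0.95,0,0.04],[-0.07,0.95,0,0.04],[-0.07,0.95,0,0.04],[-0.07,0.95,0,0.04],[-0.07,0.95,0,0.04],[-0.07,0.95,0,0.04],[-0.07,0.95,0,0.04],[-0.07,0.95,0,0.04],[-0.07,0.95,0,0.04]]'
python3 -m handwheel '[[-0.07,0.95,0,0.04],[-0.07,0.95,0,0.04],[-0.07,0.95,0,0.04],[-0.07,0.95,0,0.04],[-0.07,0.95,0,0.03],[-0.07,0.95,0,0.03],[0,0.8,0,0],[0,0,0,0],[0,0,0,0]]'
python3 - <<'E'
from h import *
cap('wrist','w3');s=arm.state();print(s['joint_pos'].round(2))
E
```

```text
clock: 8.75
tool_pos: [0.4715, -0.096, 0.2509]
ee_rot: [3.141, 0.001, 2.2]
wrist_force: [-0.4, 0.2, -0.2]
grip_width: 0.0503
gripper_force: 0.0
clock: 10.0
tool_pos: [0.4538, 0.1415, 0.2505]
ee_rot: [-3.142, -0.0, 2.6]
wrist_force: [-0.4, -1.1, -0.2]
grip_width: 0.0501
gripper_force: 0.0
clock: 11.12
tool_pos: [0.4433, 0.3023, 0.2502]
ee_rot: [-3.141, -0.0, 2.818]
wrist_force: [0.1, -0.2, 0.7]
grip_width: 0.0497
gripper_force: 0.0
[ 0.1   0.28 -0.97  1.82  0.25  1.17  0.3 ]
```

View pics/w3.png

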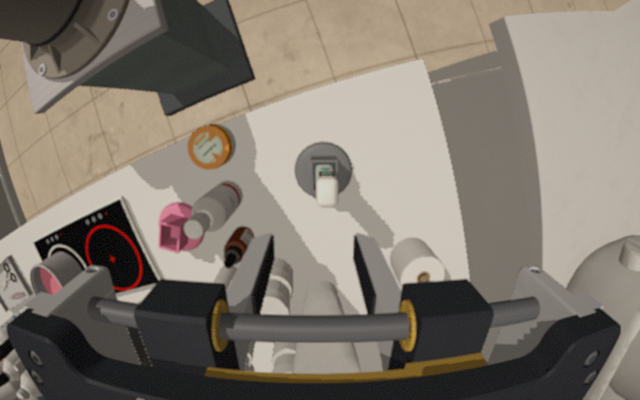

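The wrist view shows the stand at about (323,170) and the thermometer top at (327,192), nearly aligned with the gripper. I'll zoom in on it.

```bash
python3 - <<'E'
from h import *
T=cv2.imread('pics/w3.png')
cv2.imwrite('pics/w3c.png',cv2.resize(T[135:215,285:365],None,fx=7,fy=7,interpolation=cv2.INTER_CUBIC))
E
```

```text
(no output)
```

View pics/w3c.png

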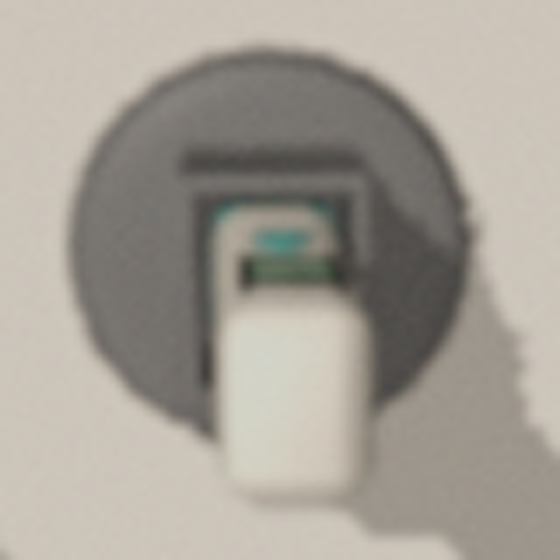

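The crop shows the thermometer's top face at (220–368, 302–500), the sleeve's front edge from (182,180) to (375,175), and the foot circle centred at about (268,247). I'll cast rays for these.

```bash
python3 - <<'E'
from h import *
A=lambda u,v:((u+.5)/7-.5+285,(v+.5)/7-.5+135)
P=lambda u,v,z:onz('wrist',*A(u,v),z)
print('topctr',P(295,400,.138),'foot',P(268,247,.012))
fl,fr,bl,br=[P(*q,.138) for q in((221,306),(368,302),(228,498),(364,495))]
print('size y',np.linalg.norm(fl-fr),np.linalg.norm(bl-br),'x',np.linalg.norm(fl-bl),(fl+fr+bl+br)/4)
for a,b in((fl,fr),(P(182,182,.05),P(375,178,.05)),(P(190,200,.05),P(340,198,.05))):
    d=b-a;print('yaw',np.arctan2(d[0],-d[1]) ,np.arctan2(-d[0],d[1]),np.linalg.norm(d))
a,b=P(182,182,.05),P(375,178,.05);m=(a+b)/2;print('sleeve front mid',m)
d=(b-a)/np.linalg.norm(b-a);d=d if d[1]>0 else -d;n=np.array([d[1],-d[0],0]);print('sleeve ctr',m+n*.0215)
s=arm.state();print(s['tool_pos'],s['ee_rot'])
E
```

```text
topctr [0.43993504 0.31806007 0.138     ] foot [0.44031765 0.31808851 0.012     ]
size y 0.020099306781633203 0.019024106665101185 x 0.02732241036673602 [0.44012541 0.3180574  0.138     ]
yaw 2.8466108205463065 -0.29498183304348685 0.020099306781633203
yaw 2.8408445114243204 -0.30074814216547296 0.03397293936257052
yaw 2.8326261553564276 -0.30896649823336547 0.026427723446745835
sleeve front mid [0.42289307 0.32457411 0.05      ]
sleeve ctr [0.44342805 0.31820506 0.05      ]
[0.44349776 0.30195405 0.25032213] [-3.14111761e+00 -2.31752593e-05  2.81744167e+00]
```

```bash
python3 -m handwheel '[[-0.1,0.6,-0.3,0.023],[0,0,-0.7,0],[0,0,-0.8,0],[0,0,-0.8,0],[0,0,-0.8,0],[0,0,-0.8,0],[0,0,-0.8,0],[0,0,-0.8,0],[0,0,-0.56,0],[0,0,0,0]]'
python3 -m handwheel '[[0,0,0,0],[0,0,0,0],[0,0,0,0],[0,0,0,0],[0,0,0,0],[0,0,0,0]]' 0 15
```

```text
clock: 12.42
tool_pos: [0.4405, 0.3173, 0.0905]
ee_rot: [-3.141, -0.001, 2.841]
wrist_force: [0.8, 0.9, -0.4]
grip_width: 0.0503
gripper_force: 0.0
clock: 13.18
tool_pos: [0.4411, 0.3175, 0.0918]
ee_rot: [3.141, 0.0, 2.841]
wrist_force: [0.2, -0.7, 6.8]
grip_width: 0.0218
gripper_force: 15.0
```

```bash
python3 -m handwheel '[[0,0,0,0],[0,0,0.2,0],[0,0,0.4,0],[0,0,0.5,0],[0,0,0.5,0]]' 0 25
python3 -m handwheel '[[0,0,0.6,0],[0,0,0.8,0],[0,0,0.8,0],[0,0,0.8,0],[0,0,0.8,0],[0,0,0.8,0],[0,0,0.8,0],[0,0,0.6,0],[0,0,0,0],[0,0,0,0]]'
```

```text
clock: 13.8
tool_pos: [0.441, 0.3176, 0.1326]
ee_rot: [3.141, 0.0, 2.841]
wrist_force: [-0.7, -0.2, -1.5]
grip_width: 0.0219
gripper_force: 25.0
clock: 15.05
tool_pos: [0.4408, 0.3172, 0.2809]
ee_rot: [-3.141, -0.0, 2.841]
wrist_force: [-0.5, -0.2, 0.4]
grip_width: 0.0223
gripper_force: 25.0
```

```bash
python3 -m handwheel '[[0.03,-0.4,0,0.01],[0.03,-0.7,0,0.01],[0.03,-0.8,0,0.01],[0.03,-0.8,0,0.01],[0.03,-0.8,0,0.01],[0.03,-0.8,0,0.01],[0.03,-0.8,0,0.01],[0.03,-0.8,0,0.01],[0.03,-0.8,0,0.01],[0.03,-0.8,0,0.01]]'
python3 -m handwheel '[[0.03,-0.8,0,0.01],[0.03,-0.8,0,0.01],[0.03,-0.8,0,0.01],[0.03,-0.8,0,0.01],[0.03,-0.8,0,0.01],[0.03,-0.8,0,0.01],[0.03,-0.8,0,0.01],[0.03,-0.8,0,0.01],[0.03,-0.8,0,0.01],[0.03,-0.8,0,0.01]]'
python3 -m handwheel '[[0.03,-0.8,0,0.01],[0.03,-0.8,0,0.01],[0.03,-0.8,0,0.01],[0.03,-0.8,0,0.01],[0.03,-0.8,0,0.01],[0.03,-0.8,0,0.01],[0.03,-0.7,0,0.01],[0.03,-0.4,0,0.01],[0.03,0,0,0.01],[0.03,0,0,0.01]]'
python3 -m handwheel '[[0.03,0,0,0],[0.03,0,0,0],[0,0,0,0],[0,0,0,0]]'
python3 - <<'E'
from h import *
T=cap('top','t4');S=cap('scene','s4');W=cap('wrist','w4')
w=np.zeros((600,800,3),np.uint8)
w[:255,:405]=cv2.resize(T[160:245,320:455],None,fx=3,fy=3,interpolation=cv2.INTER_CUBIC)
w[:390,410:800]=cv2.resize(S[140:270,330:460],None,fx=3,fy=3,interpolation=cv2.INTER_CUBIC)
w[260:600,:400]=cv2.resize(W[60:230,215:415],None,fx=2,fy=2,interpolation=cv2.INTER_CUBIC)
cv2.imwrite('pics/m4.png',w[...,::-1])
E
```

```text
clock: 16.3
tool_pos: [0.4481, 0.1286, 0.281]
ee_rot: [-3.141, -0.001, 2.941]
wrist_force: [-0.3, 0.2, -0.5]
grip_width: 0.0218
gripper_force: 25.0
clock: 17.55
tool_pos: [0.4553, -0.0712, 0.281]
ee_rot: [-3.142, -0.001, 3.041]
wrist_force: [-0.4, 0.3, -0.9]
grip_width: 0.0219
gripper_force: 25.0
clock: 18.8
tool_pos: [0.4635, -0.2169, 0.2814]
ee_rot: [3.141, -0.0, -3.141]
wrist_force: [0.2, 0.3, -0.2]
grip_width: 0.0217
gripper_force: 25.0
clock: 19.3
tool_pos: [0.4649, -0.2175, 0.2815]
ee_rot: [-3.141, -0.0, 3.141]
wrist_force: [0.3, 0.2, -0.8]
grip_width: 0.0218
gripper_force: 25.0
```

View pics/m4.png

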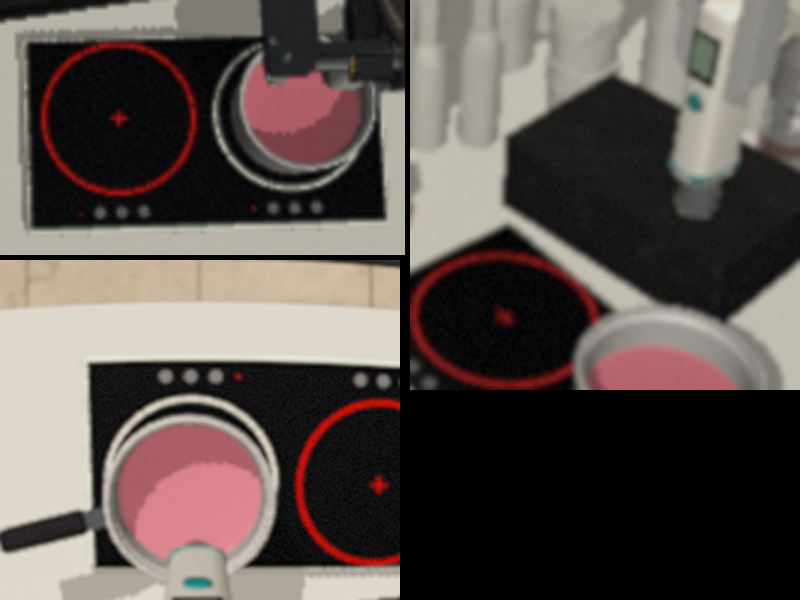

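The montage shows the thermometer held upright in the gripper, with the display facing front, its nose end at about (426,211) in the scene view, and the pot in place on the white ring. I'll check the alignment.

```bash
python3 - <<'E'
from h import *
W=lambda u,v:((u+.5)/2-.5+215,(v-260+.5)/2-.5+60)
S=lambda u,v:((u-410+.5)/3-.5+330,(v+.5)/3-.5+140)
T=lambda u,v:((u+.5)/3-.5+320,(v+.5)/3-.5+160)
s=arm.state();print(s['tool_pos'],s['ee_rot'])
print('nose end scene',onz('scene',*S(695,212),.2025),'band',onz('scene',*S(704,171),.2245))
rl,rr,rt=[onz('wrist',*W(*q),.084) for q in((103.5,495),(277,495),(190,414))]
print('rim wrist',rl,rr,rt)
print('cross red',onz('wrist',*W(379,485),.012),'dots',onz('wrist',*W(165,376),.012),onz('wrist',*W(383,381),.012))
a=onz('wrist',*W(165,376),.012);b=onz('wrist',*W(216,376),.012)
print('yaw edge',[onz('wrist',*W(*q),.012) for q in((90,363),(395,366.5))])
print('rim top',onz('top',*T(310.5,98),.084), 'L',onz('top',*T(238,100),.084),'bot',onz('top',*T(308,169),.084))
E
```

```text
[ 0.46489845 -0.21751991  0.28147923] [-3.14150244e+00  5.75129661e-06  3.14071215e+00]
nose end scene [ 0.46102993 -0.22071261  0.2025    ] band [ 0.46671667 -0.21714282  0.2245    ]
rim wrist [ 0.45911598 -0.27443166  0.084     ] [ 0.45938894 -0.16665631  0.084     ] [ 0.40945642 -0.22043502  0.084     ]
cross red [ 0.46513786 -0.07896276  0.012     ] dots [ 0.38648036 -0.2389687   0.012     ] [ 0.38681921 -0.07934841  0.012     ]
yaw edge [array([ 0.3757957 , -0.29301396,  0.012     ]), array([ 0.37549553, -0.07023552,  0.012     ])]
rim top [ 0.46778226 -0.22438573  0.084     ] L [ 0.46771145 -0.16770374  0.084     ] bot [ 0.41213855 -0.2194633   0.084     ]
```

```bash
python3 -m handwheel '[[0,-0.15,-0.3,0],[0,0,-0.5,0],[0,0,-0.6,0],[0,0,-0.6,0],[0,0,-0.6,0],[0,0,-0.5,0],[0,0,-0.3,0],[0,0,-0.14,0],[0,0,0,0],[0,0,0,0]]'
python3 - <<'E'
from h import *
T=cap('top','t5');S=cap('scene','s5');W=cap('wrist','w5')
w=np.zeros((600,800,3),np.uint8)
w[:480,:480]=cv2.resize(S[200:320,350:470],None,fx=4,fy=4,interpolation=cv2.INTER_CUBIC)
w[:,480:]=cv2.resize(W[80:280,260:366],None,fx=3,fy=3,interpolation=cv2.INTER_CUBIC)[:600,:320].copy() if False else np.pad(cv2.resize(W[80:280,260:366],None,fx=3,fy=3,interpolation=cv2.INTER_CUBIC),((0,0),(0,2),(0,0)))
cv2.imwrite('pics/m5.png',w[...,::-1])
E
```

```text
clock: 20.7
tool_pos: [0.4651, -0.2214, 0.1933]
ee_rot: [-3.141, 0.001, 3.141]
wrist_force: [0.0, -0.5, -0.3]
grip_width: 0.022
gripper_force: 25.0
```

View pics/m5.png

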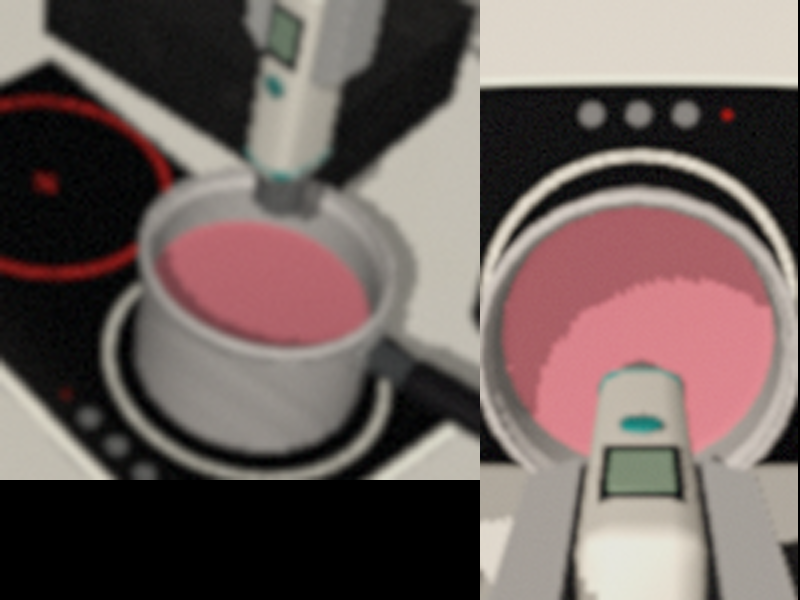

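The final view shows the lens over the pot: nose tip at scene crop (285,208), rim spanning (140–397, 172–355), display facing front. Next is a last centring check from the same camera.

```bash
python3 - <<'E'
from h import *
from scipy.optimize import least_squares
S=lambda u,v:((u+.5)/4-.5+350,(v+.5)/4-.5+200)
W=lambda u,v:((u-480+.5)/3-.5+260,(v+.5)/3-.5+80)
def fit(P):
    P=np.array(P)[:,:2];r=least_squares(lambda c:np.hypot(*(P-c).T)-.0545,P.mean(0));return r.x.round(4),(r.fun*1e3).round(1)
print('scene rim',fit([onz('scene',*S(*q),.084) for q in((139,240),(160,296),(230,344),(300,357),(365,345),(397,300),(392,262),(200,173))]))
print('scene lens',onz('scene',*S(283,206),.114).round(4))
print('wrist rim',fit([onz('wrist',*W(*q),.084) for q in((484,320),(510,255),(560,208),(638,188),(715,205),(765,250),(795,320))]))
print('scene ring',[onz('scene',*S(*q),.012).round(4) for q in((102,350),(391,395),(262,476))])
print('wrist ring front',onz('wrist',*W(642,151),.012), arm.state()['tool_pos'])
# thermometer left/right edges at the teal band in wrist
print('band',[onz('wrist',*W(*q),.136).round(4) for q in((600,378),(684,378))])
E
```

```text
scene rim (array([ 0.4628, -0.2239]), array([ 0.5, -0.6, -1.2, -0.2,  2.5,  0.5, -2.1,  0.5]))
scene lens [ 0.4651 -0.2247  0.114 ]
wrist rim (array([ 0.4648, -0.2206]), array([-2.8, -0.9,  0.8,  1.1,  1.1, -0.9, -2.9]))
scene ring [array([ 0.4148, -0.1792,  0.012 ]), array([ 0.5031, -0.2733,  0.012 ]), array([ 0.4255, -0.2701,  0.012 ])]
wrist ring front [ 0.40080212 -0.21961257  0.012     ] [ 0.46501542 -0.22137276  0.19324725]
band [array([ 0.4548, -0.231 ,  0.136 ]), array([ 0.4549, -0.2088,  0.136 ])]
```

```bash
python3 -m handwheel '[[-0.08,0,0,0],[0,0,0,0],[0,0,0,0],[0,0,0,0],[0,0,0,0]]' && python3 -c "
from plant import workorder
print(workorder.finish_job())"
```

```text
clock: 21.48
tool_pos: [0.4629, -0.2213, 0.193]
ee_rot: [-3.142, -0.0, 3.141]
wrist_force: [-0.1, -0.2, -1.1]
grip_width: 0.0216
gripper_force: 25.0
the job is handed in; nothing more can be done
None
```

The pot is on the white ring, centred to about 2 mm by the cameras and let go; the arm is holding the thermometer upright over it, lens about 3 cm above the rim and within about 2 mm of centre, display square to the front. I handed the job in at about 21.5 s, and it returned no verdict.

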